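# Hook a dial-tray bracket onto its slotted bench stand and lock it

## Task

Hang the aluminium dial-tray bracket on the slotted stand: put both of its hooks into the two slots and press it down, firmly but without forcing it, until the sprung catch snaps out into the bracket's back plate and it is locked level in the stand. Let go and leave it there. Leave the dial box, the loupe and the watch case where they are.

Things in the scene. Friction and masses are not known exactly. Their poses are not given: they have to be found in the camera images.
- bracket: Loose aluminium tray bracket, about 0.25 kg, upright on the table. Sizes in mm. Origin: bottom middle of its back plate's back face; x runs out along the tray, y across, z up. Back plate x 0 to 4, 60 wide, 118 high; tray x 4 to 115, 80 wide, floor 3 thick, rim 14 high. Centre of mass near x 40. Hung, its axes are the stand's; flat on the strip its origin is at the stand's x 0 to 2.5.
- handle (a point): Top middle of the bracket's carrying handle, at the bracket's (28, 0, 131) mm; axes as the bracket's. The handle is a bar along x, 12 thick across y, x 4 to 70, z 106 to 131, open below down to the tray floor but for a leg at x 58 to 70. A good place to grip: close to the hooks, so that pressing does not lever them askew.
- hook (a point): Underside of the upper hook's neck at the plate, at the bracket's (0, 0, 108) mm. Two equal hooks, the other 62 lower (z 46), both 12 wide in y: neck 8 high, reaching to x -11.5, with a lip (x -11.5 to -6.5) hanging 24 below the neck. The neck's underside comes to rest on the slot's lower edge.
- window (a point): Middle of the window in the bracket's back plate for the catch, at the bracket's (0, 0, 17.5) mm: 18 wide in y, z 10 to 25, with 10 of plate left below it.
- stand: Heavy fixed stand: foot 12 high (x -95 to 55, 120 wide), post 48 wide, 222 high, its front a slotted steel strip 4 thick. Sizes in mm. Origin: on the table under the middle of the strip's front face; x straight out of that face, y across, z up. The strip, with slots and catch, is fixed by hand: 0 to 12 higher than the numbers given and up to 5 to either side in y; not measured, to be felt.
- slot (a point): Middle of the upper slot's lower edge, strip at its lowest and central: the stand's (0, 0, 158) mm. Two slots, 17 wide, 54 high, the other 62 lower (edge z 96); 22 free depth behind the strip. The hooks enter towards the stand's -x with the bracket 25 to 46 above its seat, then it slides down to its seat: origin at z 50, plus the strip's 0 to 12.
- catch (a joint): Sprung brass catch, 10 wide, at z 61 to 73 mm of the stand (plus the strip's offset), 6 mm proud, sloped above. 0 m = out, 0.0075 = pushed in. It meets the bracket's lower edge 23 mm above the seat; passing it takes about 5 to 15 N; about 1 mm above the seat it snaps into the window, then the bracket stands solid. Over 45 N between bracket and stand is forcing it.
- dialbox: Bystander: white open plastic box with watch dials, 90 x 170 x 16, origin under its centre.
- loupe: Bystander: black eye loupe, a round cup 36 across, 30 high, origin under its centre.
- watchcase: Bystander: steel watch case lying flat, 52 x 46 x 10, origin under its centre.
Things that resemble listed ones, but are neither listed nor needed, are in the scene too. Of the things that look like the bracket, the larger one is meant.

How it is judged (in metres and radians):
On the way, in this order (a step that is already met when the one before it is completed fails the run):
1. both hooks are through the slots, the bracket still raised (x of bracket in the frame of stand between -0.004 and 0.005 m and y of bracket in the frame of stand between -0.009 and 0.009 m and angle between the x axis of bracket and the x axis of stand, either way round below 0.12 rad and z of bracket in the frame of stand between 0.067 and 0.11 m), for 0.1 s.
2. the bracket is pressed down and the catch has snapped out into it (x of bracket in the frame of stand between -0.004 and 0.005 m and y of bracket in the frame of stand between -0.009 and 0.009 m and angle between the x axis of bracket and the x axis of stand, either way round below 0.12 rad and z of bracket in the frame of stand between 0.046 and 0.0636 m and value of joint catch below 0.001 m and angle between bracket's own z axis and vertical below 0.1 rad), for 0.2 s.
At the end, for the whole second after the job is handed in: The bracket hangs on the stand at rest, plate against the strip (origin within 5 mm of the strip's face and 9 mm of the stand's middle line), aligned within 0.12 rad and level within 0.1 rad, its origin 46 to 63.6 mm above the table, and the catch out (under 1 mm), that is, snapped into the window (all of step 2 and linear speed of bracket below 0.02 m/s); the robot touches nothing.
It fails at once if the bracket is forced: more than 45 N between bracket and stand (contact force between bracket and stand above 45 N).
It fails at once if a bystander is moved by more than 20 mm (distance of any of dialbox, loupe, watchcase from where it was at the start of the episode above 0.02 m).
It also fails if it takes over 72 s, if anything falls off the work surface, if the arm or the gripper's body presses on something with over 40 N, if the wrist force passes 120 N, or if a joint passes its speed limit or range.

## Robot

A 6-joint arm with a two-finger parallel gripper is mounted at the origin on the work surface. World frame = base frame: x ahead of the robot, y to its left, z up, the work surface at z = 0. Lengths are in mm, angles in rad, forces in N, time in s.
With the tool pointing down it reaches from about 275 to 750 mm from the base axis. Payload 10.2 kg.
Tool frame: the origin (TCP) lies on the front face of the gripper's body, between the roots of the fingers; the fingertips stand 73 mm ahead of it and the grasp point (between the pads) lies 54 mm ahead of it; z points along the fingers, y is the line along which they close (so a half turn about z gives the same grasp; the last joint's range is limited). The gripper opens to 85 mm and grips with 20 to 120 N. Pads are 22 mm wide; open, the fingers measure 114 mm over their backs; the gripper's body (76 mm by 85 mm) begins 54 mm behind the grasp point. The pads swing forward as they close: fully open they stand 13 mm farther back than shut.
Start: joints at [0.952, 0.313, 1.498, -0, 1.331, -0.223], TCP at [202.425, 484.413, 303.894] pointing down, gripper open.
Joint ranges: [-2.94, 2.94], [-0.97, 2.17], [0.19, 2.56], [-1.23, 4.37], [0.02, 3.11], [-2.88, 2.88]. Speed limits (rad/s): [2.39, 2.39, 3.01, 3.14, 3.14, 3.14].

## Interface

Orientations are given as a unit quaternion [w, x, y, z].
In Python, from rig import * gives the robot as it stands.
- The arm moves only by the tool step_arm, never from a script. Its argument "plan" is a list of rows, each an object with "offset": the shift along the tool's x, y, z in cm, a list of three; "rot": the turn, a rotation vector about the tool's x, y, z in degrees, a list of three; "gripper": the finger opening in cm, from 0 to 8.54. In form: [{"offset": [x, y, z], "rot": [wx, wy, wz], "gripper": gripper}, ...]. A call has 1 to 12 rows; each row is the pose to reach, as a shift and turn from the pose commanded when the call began, along the tool's axes at that moment; what a row does not reach only later rows make up. A row lasts 1/10 s, in which the tool goes at most 50 mm and 8.59 degrees, less where a joint would pass 70% of its speed; a pose out of reach is approached as far as the arm can. A call with a gripper value outside its range is refused whole. The fingers move at their own pace and stop on an object; "squeeze" is the grip in N (left out, the last holds). Time passes only in rows, so rows that repeat a pose let the fingers close. It gives the time, the measured TCP pose, the force, the opening and the grip force at its end, in the units of the state.
- sense(): the state, without advancing time (a new reading comes with each control period).
- capture(name): name is "side" or "top" or "wrist"; returns a dict with "color" (480x640x3 uint8, red, green, blue), "depth" (480x640 float32, mm along the optical axis (not along the pixel's ray), 0 where there is no reading), "vertical_fov" (degrees; the focal length in pixels is half the picture's height over the tangent of half this angle, whatever the lens; pixels are square), "cx", "cy" (the principal point, pixels), "rvec" (rotation vector, rad) and "tvec" (3), from world to camera coordinates, as OpenCV has them; the wrist camera has in their place "mount" (4x4, takes a point from camera to tool coordinates, whose origin is the TCP and whose axes are the flange's). Camera axes: x right, y down, z forward; pixel columns grow to the right and rows downward; lengths in mm; the calibration is good to about 2 mm. A picture is of the moment at which its call begins: read the wrist's pose just before it.
- finish_job(): hands the job in; it is judged then, once.
The state is a dict: "time_s": time; "joints": joint angles; "dq": joint speeds; "tau": joint torques, N m; "eef_pos": TCP position; "ee_rot": TCP orientation; "force": force on the tool from outside, world axes, zero at the start; "wrist_torque": the same for the moment, N m; "grip_width": opening from 0.0 (shut) to 1.0 (fully open); "grip_force": force on a finger pad.
Only numpy, scipy, OpenCV 4.12 (cv2) and the standard library are available. Lean on these libraries where they do the work, as an engineer would, in place of code of your own. Each camera call takes 0.05 s, during which the arm holds its last target. There are 200 camera calls.

## Working session

There is one attempt and no reset: what is moved stays moved. The work goes in short steps, Python scripts to look and compute and a tool call to move; the robot and the scene stay as the last step left them, time stands still between calls to the robot, and variables do not carry over. Pictures are saved under pics/ and viewed, at most 10 in all, crops included, and the job is handed in when it is done.

Besides the shell and the picture viewer there is one more tool, called after "Call:" as name(argument=value, ...), one argument or row to a line, values as JSON. step_arm: Moves the arm, as the interface text tells. Its arguments: {"type":"object","properties":{"plan":{"type":"array"},"squeeze":{"type":"number"}},"required":["plan"]}

```bash
mkdir -p pics; ls; cat > h.py <<'E'
from rig import *
import numpy as np, cv2, pickle
from scipy.spatial.transform import Rotation as R
def K(c):
    f=240/np.tan(np.radians(c['vertical_fov'])/2); return f
def cloud(c, s=None):
    f=K(c); d=c['depth'].astype(float)
    v,u=np.mgrid[0:480,0:640]
    P=np.stack([(u-c['cx'])/f*d,(v-c['cy'])/f*d,d],-1)
    if 'mount' in c:
        M=np.array(c['mount']); P=P@M[:3,:3].T+M[:3,3]
        q=s['ee_rot']; Rt=R.from_quat([q[1],q[2],q[3],q[0]]).as_matrix()
        P=P@Rt.T+np.array(s['eef_pos'])
    else:
        Rm=R.from_rotvec(np.ravel(c['rvec'])).as_matrix()
        P=(P-np.ravel(c['tvec']))@Rm
    P[d==0]=np.nan
    return P
def save(c,n): cv2.imwrite('pics/'+n,c['color'][:,:,::-1])
E
python3 - <<'E'
from h import *
s=sense();print(s)
for n in['side','top']:
    c=capture(n);save(c,n+'0.png');c=dict(c);pickle.dump((c,s),open(n+'0.pkl','wb'))
    print({k:v for k,v in c.items() if k not in('color','depth')})
E
```

```text
pics
{'time_s': 0.0, 'joints': array([ 9.51577397e-01,  3.13442828e-01,  1.49843660e+00, -1.88431021e-05,
        1.33099912e+00, -2.23456461e-01]), 'dq': array([-3.29519713e-05, -1.49376507e-03,  4.41048220e-05,  6.75528684e-04,
        8.07060603e-04, -3.06182495e-05]), 'tau': array([-2.94603024e-04, -4.12276483e+01, -2.59739345e+01, -2.52772115e-04,
        4.33204608e-03,  1.50534271e-05]), 'eef_pos': array([202.33636255, 484.26254905, 303.33886723]), 'ee_rot': array([-2.54603259e-04,  1.96590115e-01,  9.80485550e-01, -5.90459095e-04]), 'force': array([ 0.32626092, -0.26037568,  0.36381037]), 'wrist_torque': array([-0.01563771,  0.00061941, -0.04636109]), 'grip_force': 0.0, 'grip_width': 0.9992302973463946}
{'vertical_fov': 49.185951538861254, 'cx': 311.6156117951739, 'cy': 233.22830076179426, 'rvec': array([ 0.1659695 , -2.87324581,  1.09987267]), 'tvec': array([608.42717647, 118.73081709, 894.00615095])}
{'vertical_fov': 52.11391859116099, 'cx': 329.725048594216, 'cy': 240.91136821703878, 'rvec': array([ 2.16172032, -2.10568404,  0.108443  ]), 'tvec': array([ -8.7843028 , 603.09270573, 930.83496043])}
```

View pics/side0.png

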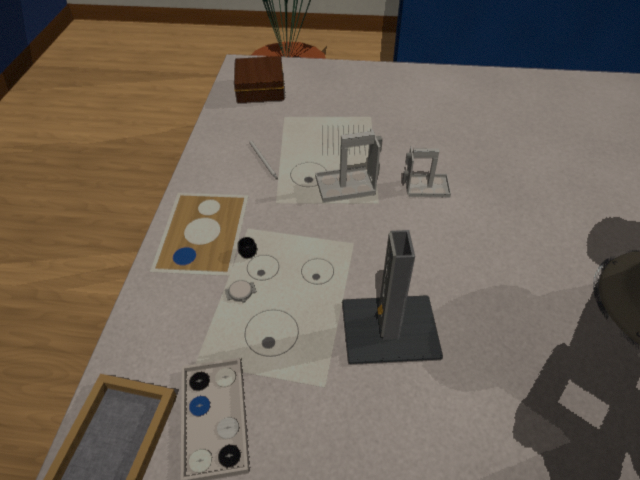

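View pics/top0.png

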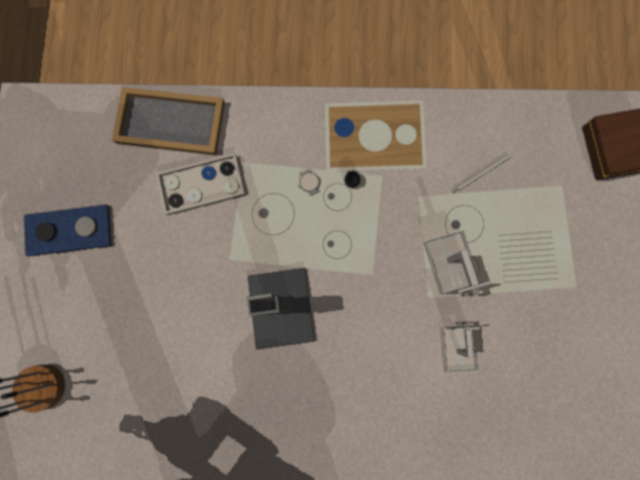

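Two bracket look-alikes: a larger one at side (350,165) / top (455,265), and a smaller one at side (428,172) / top (460,345). The larger one fits the task. I'll measure both, with an enlarged crop to confirm.

```bash
python3 - <<'E'
from h import *
c,s=pickle.load(open('side0.pkl','rb')); P=cloud(c)
t,s=pickle.load(open('top0.pkl','rb')); T=cloud(t)
def comp(P,name,u0,u1,v0,v1,zs):
    Q=P[v0:v1,u0:u1].reshape(-1,3); Q=Q[~np.isnan(Q[:,0])]
    print(name,'zmax',np.percentile(Q[:,2],99.5))
    for a,b in zs:
        q=Q[(Q[:,2]>a)&(Q[:,2]<b)]
        if len(q)<5: print(a,b,len(q));continue
        r=cv2.minAreaRect(q[:,:2].astype(np.float32)); print(a,b,len(q),q.mean(0).round(1),[np.round(x,1) for x in r])
        print('   corners',cv2.boxPoints(r).round(0).tolist())
zs=[(-5,5),(8,20),(40,80),(100,114),(114,122),(122,140),(200,240)]
comp(T,'top big',415,500,222,302,zs)
comp(P,'side big',310,390,125,205,zs)
comp(T,'top small',435,490,312,380,zs)
comp(T,'top stand',240,325,260,355,zs)
comp(P,'side stand',335,450,225,365,zs)
a=cv2.resize(c['color'][115:210,300:460],None,fx=5,fy=5,interpolation=2)[:,:800]
cv2.imwrite('pics/crop_b.png',a[:,:,::-1])
E
```

```text
top big zmax 132.06111879025732
-5 5 5633 [ 575.5 -250.8    0.6] [array([ 573.6, -252.7]), array([162.8, 175.3]), np.float64(1.2)]
   corners [[490.0, -167.0], [494.0, -342.0], [657.0, -339.0], [653.0, -163.0]]
8 20 229 [ 581.3 -232.5   12.6] [array([ 570.9, -237.7]), array([113.4,  81. ]), np.float64(17.9)]
   corners [[504.0, -217.0], [529.0, -294.0], [637.0, -259.0], [612.0, -182.0]]
40 80 87 [ 535.9 -241.3   58.5] [array([ 541.1, -251.4]), array([48.8, 75.1]), np.float64(87.3)]
   corners [[502.0, -274.0], [578.0, -278.0], [580.0, -229.0], [505.0, -225.0]]
100 114 68 [ 535.2 -244.4  109.5] [array([ 533.6, -237.2]), array([76.7, 53.5]), np.float64(45.4)]
   corners [[488.0, -246.0], [526.0, -283.0], [580.0, -229.0], [541.0, -191.0]]
114 122 149 [ 523.8 -250.2  117.4] [array([ 533.8, -237.9]), array([77. , 53.1]), np.float64(45.2)]
   corners [[488.0, -247.0], [526.0, -284.0], [580.0, -229.0], [542.0, -192.0]]
122 140 288 [ 549.8 -243.5  129.7] [array([ 550.5, -244. ]), array([65.7, 13. ]), np.float64(17.7)]
   corners [[517.0, -248.0], [521.0, -260.0], [584.0, -240.0], [580.0, -22
[... 3669 characters left out ...]
 112.0], [473.0, 147.0]]
100 114 148 [475.9 125.1 107. ] [array([482. , 116.2]), array([28.2, 50.4]), np.float64(35.5)]
   corners [[456.0, 129.0], [485.0, 87.0], [508.0, 104.0], [479.0, 145.0]]
114 122 83 [476.2 125.3 118. ] [array([483.2, 119.4]), array([25. , 49.7]), np.float64(46.4)]
   corners [[457.0, 127.0], [493.0, 93.0], [510.0, 111.0], [474.0, 146.0]]
122 140 194 [475.8 125.8 130.9] [array([475. , 111.7]), array([29.8, 42.9]), np.float64(10.4)]
   corners [[456.0, 130.0], [464.0, 88.0], [494.0, 93.0], [486.0, 135.0]]
200 240 690 [475.  111.1 214.3] [array([476.1, 107.6]), array([31.7, 51.7]), np.float64(9.3)]
   corners [[456.0, 131.0], [465.0, 80.0], [496.0, 85.0], [488.0, 136.0]]
```

View pics/crop_b.png

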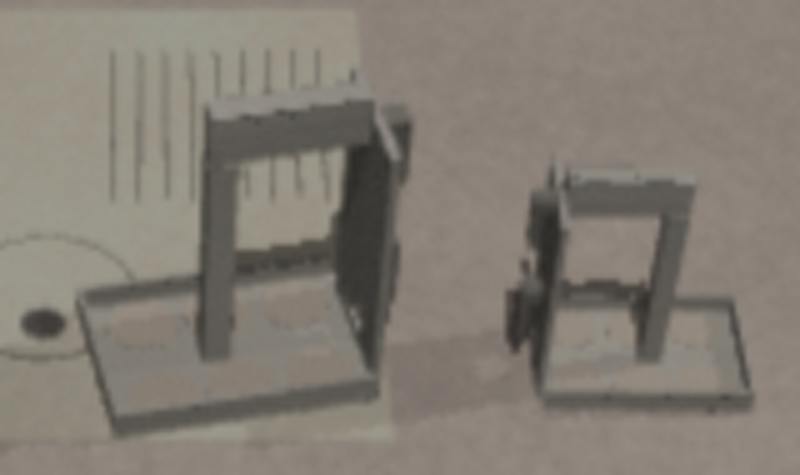

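The left one in the crop is larger: tray about 81 wide and 131 high, which matches the bracket. The right one is only about 100 high, so it's a decoy. Bracket: origin ≈(515,-255), yaw 17.8°, handle top z≈131. Stand: origin ≈(490.5,108), yaw 9.4°, facing +x. Next I'll check the wrist camera mount and zoom in on the strip from the side.

```bash
python3 - <<'E'
from h import *
c,s=pickle.load(open('side0.pkl','rb')); P=cloud(c)
w=capture('wrist'); print({k:v for k,v in w.items() if k not in('color','depth')})
print(-R.from_rotvec(c['rvec']).as_matrix().T@c['tvec'])
a=cv2.resize(c['color'][225:345,360:440],None,fx=5,fy=5,interpolation=2)
cv2.imwrite('pics/crop_s.png',a[:,:,::-1])
E
```

```text
{'vertical_fov': 62.58314288954454, 'cx': 320.5643154054263, 'cy': 243.37278633406234, 'mount': array([[ 9.74365963e-04, -9.63913877e-01, -2.66212488e-01,
         6.64913369e+01],
       [ 9.99998700e-01,  1.28119492e-03, -9.78905488e-04,
         5.04352549e-01],
       [ 1.28465067e-03, -2.66211188e-01,  9.63913872e-01,
        -7.01207327e+01],
       [ 0.00000000e+00,  0.00000000e+00,  0.00000000e+00,
         1.00000000e+00]])}
[528.33295048 578.18611629 755.04486111]
```

View pics/crop_s.png

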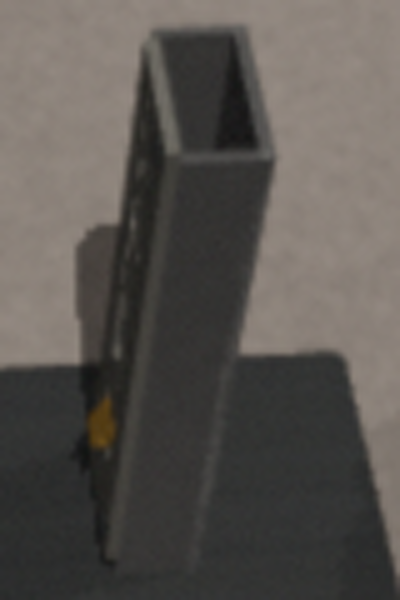

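```bash
cat >> h.py <<'E'
def goal(pos,yaw,tilt=0):
    """tool x along yaw (deg), pointing down; tilt>0 leans the fingers toward -x. pos TCP mm world."""
    s=sense(); q=s['ee_rot']; R0=R.from_quat([q[1],q[2],q[3],q[0]])
    R1=R.from_euler('z',yaw,degrees=True)*R.from_euler('y',tilt,degrees=True)*R.from_euler('x',180,degrees=True)
    off=R0.inv().apply(np.array(pos)-s['eef_pos'])/10
    rv=(R0.inv()*R1).as_rotvec(degrees=True)
    print('t',s['time_s'],'pos',s['eef_pos'].round(1),'off cm',off.round(2),'rot',rv.round(2),'F',s['force'].round(1),'gw',s['grip_width'],'gf',s['grip_force'])
SO=np.array([490.5,108.,0]); SY=9.4
BO=np.array([515.,-255.3,0]); BY=17.8
def st(p): return SO+R.from_euler('z',SY,degrees=True).apply(p)
def br(p): return BO+R.from_euler('z',BY,degrees=True).apply(p)
E
python3 - <<'E'
from h import *
c,s=pickle.load(open('side0.pkl','rb')); P=cloud(c)
hsv=cv2.cvtColor(c['color'],cv2.COLOR_RGB2HSV)
m=(hsv[...,0]>8)&(hsv[...,0]<30)&(hsv[...,1]>150); m[:295]=0;m[325:]=0;m[:,:370]=0;m[:,390:]=0
Q=P[m]; Q=(Q-SO)@R.from_euler('z',SY,degrees=True).as_matrix(); print(len(Q)); print(Q.round(1))
goal(st([110,0,340]),SY,30)
E
```

```text
36
[[ -0.   -3.7  67. ]
 [  0.    2.9  76.6]
 [  1.1   1.9  72.5]
 [ -0.2   2.8  73.8]
 [ -5.  -35.7  13.5]
 [  2.4   1.4  69.1]
 [  1.6   4.6  73.8]
 [  0.2   5.2  74.5]
 [  3.9   2.3  67.8]
 [  2.5   2.6  68.2]
 [  1.5   5.1  71.8]
 [  0.4   6.8  74.3]
 [  4.4   4.9  69. ]
 [  2.9   5.3  69.4]
 [  1.6   6.6  71.2]
 [  0.3   7.4  72.4]
 [ -0.6  10.2  76.5]
 [  4.5   6.2  68.1]
 [  3.4   8.1  70.9]
 [  1.8   8.3  71.1]
 [  0.5   9.   72. ]
 [ -0.4  11.8  76.1]
 [  4.4   7.   66.5]
 [  3.3   8.7  69. ]
 [  1.9   9.5  70.2]
 [  0.8  11.4  72.9]
 [ -0.8  10.9  72.1]
 [  4.6   8.6  66.3]
 [  3.5  10.3  68.8]
 [  1.8   9.9  67.9]
 [  0.7  11.6  70.4]
 [ -1.4   9.6  67.3]
 [  4.9  10.7  66.6]
 [  3.5  11.2  67.3]
 [  1.4   9.2  64.1]
 [  0.1  10.3  65.7]]
t 0.15 pos [202.4 484.3 303.5] off cm [-50.41 -17.77  -3.65] rot [ 38.43 -10.99 143.57] F [ 0.4 -0.4 -0.5] gw 0.9949974167221495 gf 0.0
```

Call:
step_arm(
  plan=[
    {"offset": [-50.4, -17.8, -3.6], "rot": [38.4, -11, 143.6], "gripper": 8.5},
    {"offset": [-50.4, -17.8, -3.6], "rot": [38.4, -11, 143.6], "gripper": 8.5},
    {"offset": [-50.4, -17.8, -3.6], "rot": [38.4, -11, 143.6], "gripper": 8.5},
    {"offset": [-50.4, -17.8, -3.6], "rot": [38.4, -11, 143.6], "gripper": 8.5},
    {"offset": [-50.4, -17.8, -3.6], "rot": [38.4, -11, 143.6], "gripper": 8.5},
    {"offset": [-50.4, -17.8, -3.6], "rot": [38.4, -11, 143.6], "gripper": 8.5},
    {"offset": [-50.4, -17.8, -3.6], "rot": [38.4, -11, 143.6], "gripper": 8.5},
    {"offset": [-50.4, -17.8, -3.6], "rot": [38.4, -11, 143.6], "gripper": 8.5},
    {"offset": [-50.4, -17.8, -3.6], "rot": [38.4, -11, 143.6], "gripper": 8.5},
    {"offset": [-50.4, -17.8, -3.6], "rot": [38.4, -11, 143.6], "gripper": 8.5},
    {"offset": [-50.4, -17.8, -3.6], "rot": [38.4, -11, 143.6], "gripper": 8.5},
    {"offset": [-50.4, -17.8, -3.6], "rot": [38.4, -11, 143.6], "gripper": 8.5},
  ],
)

```text
time_s: 1.35
eef_pos: [601.1, 122.3, 338.4]
ee_rot: [0.017, 0.864, 0.456, -0.21]
force: [-0.8, 0.2, -0.2]
grip_width: 0.992
grip_force: 0.0
```

```bash
python3 - <<'E'
from h import *
goal(st([110,0,340]),SY,30)
E
```

```text
t 1.35 pos [601.1 122.3 338.4] off cm [ 0.13 -0.4  -0.15] rot [11.63 -3.39 43.65] F [-0.8  0.2 -0.2] gw 0.992238638151166 gf 0.0
```

Call:
step_arm(
  plan=[
    {"offset": [0.1, -0.4, -0.2], "rot": [11.6, -3.4, 43.6], "gripper": 8.5},
    {"offset": [0.1, -0.4, -0.2], "rot": [11.6, -3.4, 43.6], "gripper": 8.5},
    {"offset": [0.1, -0.4, -0.2], "rot": [11.6, -3.4, 43.6], "gripper": 8.5},
    {"offset": [0.1, -0.4, -0.2], "rot": [11.6, -3.4, 43.6], "gripper": 8.5},
    {"offset": [0.1, -0.4, -0.2], "rot": [11.6, -3.4, 43.6], "gripper": 8.5},
    {"offset": [0.1, -0.4, -0.2], "rot": [11.6, -3.4, 43.6], "gripper": 8.5},
    {"offset": [0.1, -0.4, -0.2], "rot": [11.6, -3.4, 43.6], "gripper": 8.5},
    {"offset": [0.1, -0.4, -0.2], "rot": [11.6, -3.4, 43.6], "gripper": 8.5},
  ],
)

```text
time_s: 2.15
eef_pos: [596.8, 129.4, 341.8]
ee_rot: [0.022, 0.962, 0.086, -0.257]
force: [-0.0, 0.8, -0.0]
grip_width: 0.995
grip_force: 0.0
```

```bash
python3 - <<'E'
from h import *
goal(st([110,0,340]),SY,30)
s=sense(); w=capture('wrist'); save(w,'w1.png'); pickle.dump((dict(w),s),open('w1.pkl','wb'))
E
```

```text
t 2.15 pos [596.8 129.4 341.8] off cm [0.22 0.38 0.07] rot [ 0.23 -0.07  0.71] F [-0.   0.8 -0. ] gw 0.9946880909309892 gf 0.0
```

View pics/w1.png

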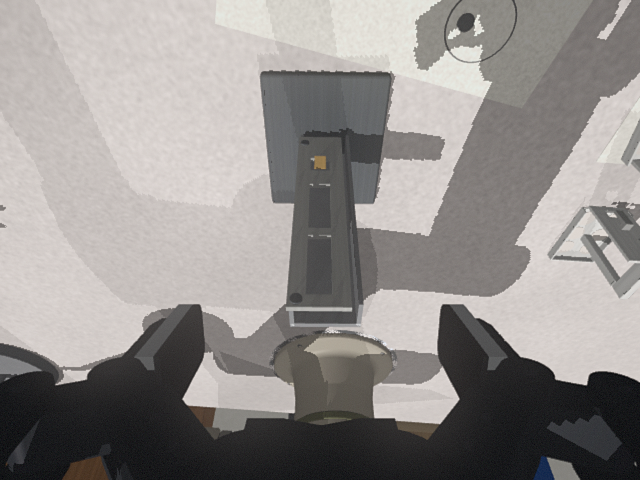

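The view shows the strip with the upper slot at about (319,265), the lower slot at (319,207) and the catch at (320,162). I'll enlarge it to read the edges.

```bash
python3 - <<'E'
from h import *
w,s=pickle.load(open('w1.pkl','rb'))
a=cv2.resize(w['color'][125:335,270:380],None,fx=2.85*1,fy=2.85,interpolation=2)
a=cv2.resize(w['color'][125:245,285:365],None,fx=5,fy=5,interpolation=cv2.INTER_CUBIC)
b=cv2.resize(w['color'][225:345,285:365],None,fx=5,fy=5,interpolation=cv2.INTER_CUBIC)
im=np.hstack([a,b]); im=np.clip(im.astype(float)*1.6,0,255).astype(np.uint8)
cv2.imwrite('pics/w1c.png',im[:,:,::-1])
E
```

```text
(no output)
```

View pics/w1c.png

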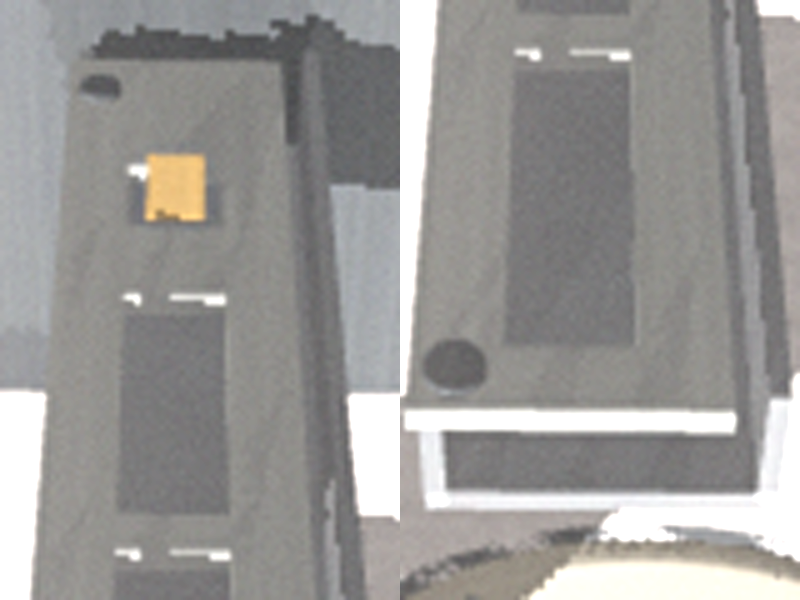

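```bash
python3 - <<'E'
from h import *
w,s=pickle.load(open('w1.pkl','rb')); P=cloud(w,s)
f=K(w); M=np.array(w['mount']); q=s['ee_rot']; Rt=R.from_quat([q[1],q[2],q[3],q[0]]).as_matrix()
Rw=Rt@M[:3,:3]; C=Rt@M[:3,3]+s['eef_pos']
# strip plane from depth: left/right margins
Q=np.vstack([P[170:300,295:303].reshape(-1,3),P[190:300,337:346].reshape(-1,3)]); Q=Q[~np.isnan(Q[:,0])]
c=np.median(Q,0)
for _ in range(3):
    U,S,V=np.linalg.svd(Q-Q.mean(0),full_matrices=False); n=V[2]; n*=np.sign(n[0]); m=Q.mean(0); Q=Q[abs((Q-m)@n)<3]
print('plane n',n.round(4),'yaw',np.degrees(np.arctan2(n[1],n[0])),'m',m.round(1), 'resid',np.std((Q-m)@n))
n[2]=0;n/=np.linalg.norm(n)
print('face dist along 9.4 from SO',((m-SO)@R.from_euler('z',SY,degrees=True).as_matrix()).round(1))
RS=R.from_euler('z',SY,degrees=True).as_matrix()
for off in (0,):
  for nm,u,v in [('up low L',307.8,234.8),('up low R',331,234.8),('lo low L',309.4,183.8),('lo low R',330.2,183.8),('up up L',305.6,294.2),('up up R',331.8,294.2),('top L',286.2,306.6),('top R',352,306.6),('lo up L',308.2,228),('lo up R',331,228),('bot L',299.6,137),('bot R',341,137),('catch L',314,162),('catch R',326.4,162)]:
    d=Rw@np.array([(u-w['cx'])/f,(v-w['cy'])/f,1]); nn=RS[:,0]
    t=((m-C)@nn)/(d@nn); X=C+t*d; print(nm,((X-SO)@RS).round(1), X.round(1))
# foot front edge & table check
F=P[75:125,270:385].reshape(-1,3); F=F[~np.isnan(F[:,0])]; F=F[(F[:,2]>7)&(F[:,2]<17)]; print('foot',F.mean(0),[np.round(x,1) for x in cv2.minAreaRect(F[:,:2].astype(np.float32))], (((F-SO)@RS).max(0)).round(1),(((F-SO)@RS).min(0)).round(1))
E
```

```text
plane n [ 0.9865  0.1635 -0.0037] yaw 9.407655845804573 m [491.3 110.6 172.2] resid 0.5260720496335393
face dist along 9.4 from SO [  1.2   2.4 172.2]
up low L [  1.2  11.8 161.5] [489.7 119.8 161.5]
up low R [  1.2  -5.2 161.2] [492.5 103.1 161.2]
lo low L [ 1.2 11.9 99.8] [489.7 119.9  99.8]
lo low R [ 1.2 -5.6 99.4] [492.6 102.6  99.4]
up up L [  1.2  11.9 215.7] [489.7 119.9 215.7]
up up R [  1.2  -4.8 215.5] [492.4 103.5 215.5]
top L [  1.2  23.6 225.4] [487.8 131.5 225.4]
top R [  1.2 -17.1 224.9] [494.5  91.3 224.9]
lo up L [  1.2  11.7 154.2] [489.8 119.7 154.2]
lo up R [  1.2  -5.3 153.9] [492.5 102.9 153.9]
bot L [ 1.2 23.  24.5] [487.9 130.9  24.5]
bot R [  1.2 -17.4  23.5] [494.5  91.   23.5]
catch L [ 1.2  8.4 67.3] [490.3 116.5  67.3]
catch R [ 1.2 -2.7 67. ] [492.1 105.5  67. ]
foot [523.85192997 110.50077893  12.11189854] [array([522.8, 109.7]), array([ 49.2, 112.7]), np.float64(10.0)] [56.8 52.5 15. ] [  7.  -60.2   8.5]
```

Strip measured: yaw 9.4°, slot edges at z 161.4 and 99.6 (so the strip is 3.4 up), slot middle at y ≈ +3.3, widths 17 as specified. Next, move above the bracket.

```bash
cat >> h.py <<'E'
SS=SO+R.from_euler('z',SY,degrees=True).apply([1.2,3.3,0]); SEAT=53.4
def ss(p): return SS+R.from_euler('z',SY,degrees=True).apply(p)
E
python3 - <<'E'
from h import *
goal(br([32,0,300]),BY,0)
E
```

```text
t 2.2 pos [596.8 129.5 341.9] off cm [-8.05 36.02  9.36] rot [-2.15 29.87 -7.46] F [-0.6  0.5 -1. ] gw 0.9936051952782201 gf 0.0
```

Call:
step_arm(
  plan=[
    {"offset": [-8.05, 36.0, 9.4], "rot": [-2.15, 29.9, -7.5], "gripper": 8.5},
    {"offset": [-8.05, 36.0, 9.4], "rot": [-2.15, 29.9, -7.5], "gripper": 8.5},
    {"offset": [-8.05, 36.0, 9.4], "rot": [-2.15, 29.9, -7.5], "gripper": 8.5},
    {"offset": [-8.05, 36.0, 9.4], "rot": [-2.15, 29.9, -7.5], "gripper": 8.5},
    {"offset": [-8.05, 36.0, 9.4], "rot": [-2.15, 29.9, -7.5], "gripper": 8.5},
    {"offset": [-8.05, 36.0, 9.4], "rot": [-2.15, 29.9, -7.5], "gripper": 8.5},
    {"offset": [-8.05, 36.0, 9.4], "rot": [-2.15, 29.9, -7.5], "gripper": 8.5},
    {"offset": [-8.05, 36.0, 9.4], "rot": [-2.15, 29.9, -7.5], "gripper": 8.5},
    {"offset": [-8.05, 36.0, 9.4], "rot": [-2.15, 29.9, -7.5], "gripper": 8.5},
    {"offset": [-8.05, 36.0, 9.4], "rot": [-2.15, 29.9, -7.5], "gripper": 8.5},
    {"offset": [-8.05, 36.0, 9.4], "rot": [-2.15, 29.9, -7.5], "gripper": 8.5},
  ],
)

```text
time_s: 3.3
eef_pos: [545.0, -244.3, 300.2]
ee_rot: [0.0, 0.988, 0.155, 0.0]
force: [0.8, -0.3, -0.8]
grip_width: 0.993
grip_force: 0.0
```

```bash
python3 - <<'E'
from h import *
goal(br([32,0,300]),BY,0)
s=sense(); w=capture('wrist'); save(w,'w2.png'); pickle.dump((dict(w),s),open('w2.pkl','wb'))
P=cloud(w,s).reshape(-1,3); P=P[~np.isnan(P[:,0])]
P=P[np.hypot(P[:,0]-560,P[:,1]+245)<110]
for a,b in [(9,17),(40,100),(113,121),(125,135)]:
    q=P[(P[:,2]>a)&(P[:,2]<b)]; r=cv2.minAreaRect(q[:,:2].astype(np.float32)); print(a,b,len(q),q.mean(0).round(1),[np.round(x,1) for x in r],cv2.boxPoints(r).round(1).tolist())
E
```

```text
t 3.3 pos [ 545.  -244.3  300.2] off cm [0.   0.13 0.02] rot [ 0.03 -0.05  0.06] F [ 0.8 -0.3 -0.8] gw 0.9926638886951843 gf 0.0
9 17 1092 [ 583.5 -235.    13.7] [array([ 544.7, -247.5]), array([173.3,  80.1]), np.float64(17.9)] [[450.0, -236.10000610351562], [474.6000061035156, -312.29998779296875], [639.5, -258.8999938964844], [614.9000244140625, -182.6999969482422]]
40 100 1678 [ 514.6 -252.3   72.9] [array([ 517.9, -254.9]), array([ 56.3, 135.7]), np.float64(88.0)] [[449.1000061035156, -280.6000061035156], [584.7000122070312, -285.3999938964844], [586.7000122070312, -229.10000610351562], [451.0, -224.3000030517578]]
113 121 836 [ 519.8 -255.5  117. ] [array([ 539.6, -239.5]), array([79.1, 57.3]), np.float64(38.6)] [[490.79998779296875, -241.8000030517578], [526.5999755859375, -286.6000061035156], [588.4000244140625, -237.1999969482422], [552.5999755859375, -192.39999389648438]]
125 135 1949 [ 554.6 -244.   130.9] [array([ 553.3, -244.6]), array([65.7, 11.7]), np.float64(17.7)] [[520.2000122070312, -249.0], [523.7999877929688, -260.20001220703125], [586.4000244140625, -240.1999969482422], [582.7999877929688, -229.10000610351562]]
```

View pics/w2.png

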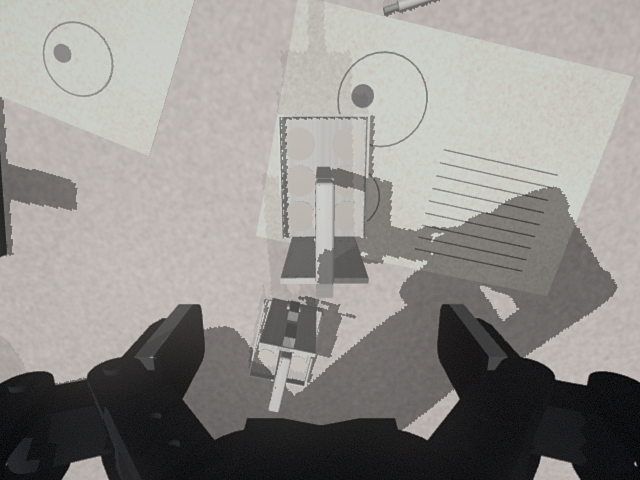

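The picture shows the large bracket at (325,200), handle bar from (325,180) to (325,283), with the decoy below at (290,340) clear of the fingers. The handle centre gives origin (518.1,-255.9), yaw 17.7°.

```bash
cat >> h.py <<'E'
BO=np.array([518.1,-255.9,0]); BY=17.7
E
python3 - <<'E'
from h import *
goal(br([32,0,178]),BY,0)
E
```

```text
t 3.35 pos [ 545.1 -244.1  300.2] off cm [ 0.26  0.3  12.22] rot [ 0.03 -0.05  0.18] F [-0.6  0.7  0.3] gw 0.9926847445049795 gf 0.0
```

Call:
step_arm(
  plan=[
    {"offset": [0.25, 0.3, 4], "rot": [0, 0, 0.2], "gripper": 8.5},
    {"offset": [0.25, 0.3, 8], "rot": [0, 0, 0.2], "gripper": 8.5},
    {"offset": [0.25, 0.3, 11], "rot": [0, 0, 0.2], "gripper": 8.5},
    {"offset": [0.25, 0.3, 12.2], "rot": [0, 0, 0.2], "gripper": 8.5},
    {"offset": [0.25, 0.3, 12.2], "rot": [0, 0, 0.2], "gripper": 8.5},
    {"offset": [0.25, 0.3, 12.2], "rot": [0, 0, 0.2], "gripper": 4},
    {"offset": [0.25, 0.3, 12.2], "rot": [0, 0, 0.2], "gripper": 2},
    {"offset": [0.25, 0.3, 12.2], "rot": [0, 0, 0.2], "gripper": 0},
    {"offset": [0.25, 0.3, 12.2], "rot": [0, 0, 0.2], "gripper": 0},
    {"offset": [0.25, 0.3, 12.2], "rot": [0, 0, 0.2], "gripper": 0},
    {"offset": [0.25, 0.3, 12.2], "rot": [0, 0, 0.2], "gripper": 0},
    {"offset": [0.25, 0.3, 12.2], "rot": [0, 0, 0.2], "gripper": 0},
  ],
  squeeze=80,
)

```text
time_s: 4.55
eef_pos: [548.2, -247.4, 178.1]
ee_rot: [0.0, 0.988, 0.153, 0.0]
force: [-1.3, 1.2, 2.8]
grip_width: 0.12
grip_force: 80.8
```

Call:
step_arm(
  plan=[
    {"offset": [0, 0, -0.5], "rot": [0, 0, 0], "gripper": 0},
    {"offset": [0, 0, -2], "rot": [0, 0, 0], "gripper": 0},
    {"offset": [0, 0, -4], "rot": [0, 0, 0], "gripper": 0},
    {"offset": [0, 0, -6.5], "rot": [0, 0, 0], "gripper": 0},
    {"offset": [0, 0, -8.5], "rot": [0, 0, 0], "gripper": 0},
    {"offset": [0, 0, -9.2], "rot": [0, 0, 0], "gripper": 0},
    {"offset": [0, 0, -9.2], "rot": [0, 0, 0], "gripper": 0},
    {"offset": [0, 0, -9.2], "rot": [0, 0, 0], "gripper": 0},
  ],
)

```text
time_s: 5.35
eef_pos: [547.8, -247.3, 268.6]
ee_rot: [-0.001, 0.988, 0.153, -0.0]
force: [-0.7, 0.1, -3.4]
grip_width: 0.124
grip_force: 80.1
```

```bash
cat >> h.py <<'E'
def inhand():
    s=sense(); w=capture('wrist')
    c=cloud(w,s); q=s['ee_rot']; Rt=R.from_quat([q[1],q[2],q[3],q[0]]).as_matrix()
    P=(c-s['eef_pos'])@Rt; pickle.dump((dict(w),s,P),open('ih.pkl','wb'))
    return w,s,P
E
python3 - <<'E'
from h import *
goal(ss([32+60,0,178+88.4]),SY,0)
w,s,P=inhand(); save(w,'w3.png')
Q=P.reshape(-1,3); Q=Q[~np.isnan(Q[:,0])]
# tool frame: handle top expected z=47, tray rim z~178-14=164, tray floor 175
Q=Q[(abs(Q[:,0]-20)<100)&(abs(Q[:,1])<50)]
for a,b in [(40,54),(55,64),(160,167),(172,178),(80,150)]:
    q=Q[(Q[:,2]>a)&(Q[:,2]<b)]
    if len(q)<5: print(a,b,len(q));continue
    r=cv2.minAreaRect(q[:,:2].astype(np.float32)); print(a,b,len(q),q.mean(0).round(1),[np.round(x,1) for x in r],cv2.boxPoints(r).round(1).tolist())
E
```

```text
t 5.35 pos [ 547.8 -247.3  268.6] off cm [ 14.53 -34.61   0.26] rot [-0.08  0.04  8.16] F [-0.7  0.1 -3.4] gw 0.12447571981603225 gf 80.14014601707458
40 54 7841 [ 9.2  0.2 47.1] [array([5.8, 0.8]), array([35.3, 64.4]), np.float64(68.3)] [[-30.700000762939453, -3.5999999046325684], [29.200000762939453, -27.5], [42.20000076293945, 5.300000190734863], [-17.600000381469727, 29.100000381469727]]
55 64 1221 [ 1.   0.2 59.8] [array([-1.7, -2. ]), array([81.2, 36.6]), np.float64(13.4)] [[-45.5, 6.400000095367432], [-37.0, -29.200000762939453], [42.0, -10.399999618530273], [33.599998474121094, 25.200000762939453]]
160 167 2242 [ 39.4  -0.4 164.1] [array([27.3, -0.2]), array([ 80.3, 111.6]), np.float64(89.8)] [[-28.600000381469727, -40.20000076293945], [82.9000015258789, -40.599998474121094], [83.19999694824219, 39.70000076293945], [-28.399999618530273, 40.099998474121094]]
172 178 18111 [ 34.8  -0.4 174.5] [array([26.4, -0.3]), array([ 76.6, 109.9]), np.float64(89.9)] [[-28.700000762939453, -38.5], [81.19999694824219, -38.70000076293945], [81.4000015258789, 37.79999923706055], [-28.5, 38.099998474121094]]
80 150 748 [ 28.1  -1.1 114. ] [array([ 5.3, -0.2]), array([59.9, 66.8]), np.float64(89.8)] [[-28.299999237060547, -30.0], [38.599998474121094, -30.299999237060547], [38.79999923706055, 29.600000381469727], [-28.100000381469727, 29.899999618530273]]
```

View pics/w3.png

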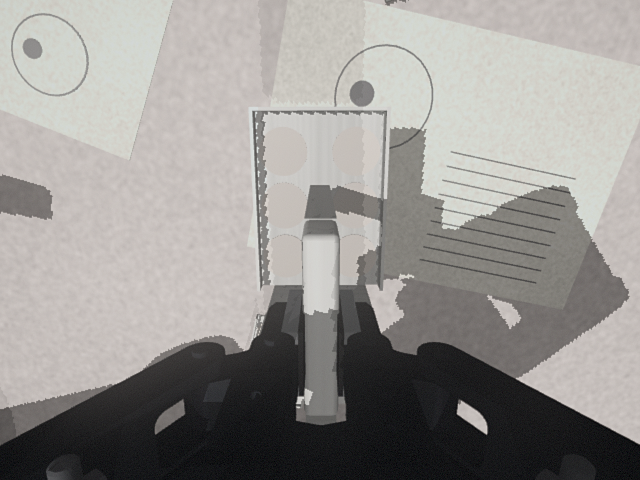

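The bracket is held straight: the tray front is at tool x 83, so the TCP sits at bracket x 32 as planned, with tool y −0.2. Now move to the standoff in front of the slots.

Call:
step_arm(
  plan=[
    {"offset": [1.5, -3, 0.2], "rot": [0, 0, 2], "gripper": 0},
    {"offset": [3, -6.5, 0.2], "rot": [0, 0, 4], "gripper": 0},
    {"offset": [4.5, -10.5, 0.2], "rot": [0, 0, 6], "gripper": 0},
    {"offset": [6.2, -15, 0.2], "rot": [0, 0, 8.2], "gripper": 0},
    {"offset": [8, -19.5, 0.2], "rot": [0, 0, 8.2], "gripper": 0},
    {"offset": [10, -24, 0.2], "rot": [0, 0, 8.2], "gripper": 0},
    {"offset": [12, -28, 0.2], "rot": [0, 0, 8.2], "gripper": 0},
    {"offset": [13.5, -31.5, 0.2], "rot": [0, 0, 8.2], "gripper": 0},
    {"offset": [14.2, -33.7, 0.2], "rot": [0, 0, 8.2], "gripper": 0},
    {"offset": [14.5, -34.6, 0.25], "rot": [0, 0, 8.2], "gripper": 0},
    {"offset": [14.5, -34.6, 0.25], "rot": [0, 0, 8.2], "gripper": 0},
    {"offset": [14.5, -34.6, 0.25], "rot": [0, 0, 8.2], "gripper": 0},
  ],
)

```text
time_s: 6.6
eef_pos: [581.9, 125.1, 266.9]
ee_rot: [0.0, 0.997, 0.081, -0.0]
force: [0.8, -0.1, -2.4]
grip_width: 0.125
grip_force: 80.1
```

```bash
python3 - <<'E'
from h import *
goal(ss([32+20,-0.2,178+88.4]),SY,0)
goal(ss([32+0,-0.2,178+88.4]),SY,0)
w,s,P=inhand()
Q=P.reshape(-1,3); Q=Q[~np.isnan(Q[:,0])]
Q=Q[(abs(Q[:,0]-20)<100)&(abs(Q[:,1])<50)]
q=Q[(Q[:,2]>160)&(Q[:,2]<167)]; r=cv2.minAreaRect(q[:,:2].astype(np.float32)); print([np.round(x,1) for x in r])
f=Q[(Q[:,2]>172)&(Q[:,2]<178)]; print(np.linalg.lstsq(np.c_[f[:,:2],np.ones(len(f))],f[:,2],rcond=None)[0])
# post top seen?
W=cloud(w,s).reshape(-1,3); W=W[~np.isnan(W[:,0])]; W=W[(W[:,2]>215)&(W[:,2]<232)]; X=(W-SS)@R.from_euler('z',SY,degrees=True).as_matrix(); X=X[(abs(X[:,1])<60)&(X[:,0]<8)&(X[:,0]>-60)]; print(len(X), X.min(0) if len(X) else '', X.max(0) if len(X) else '')
E
```

```text
t 6.6 pos [581.9 125.1 266.9] off cm [-3.98 -0.11  0.05] rot [ 0.03  0.01 -0.08] F [ 0.8 -0.1 -2.4] gw 0.12510354967714335 gf 80.05305647850037
t 6.6 pos [581.9 125.1 266.9] off cm [-5.98 -0.1   0.05] rot [ 0.03  0.01 -0.08] F [ 0.8 -0.1 -2.4] gw 0.12510354967714335 gf 80.05305647850037
[array([27.4, -0.4]), array([ 80.4, 111.3]), np.float64(89.9)]
[3.38581363e-03 3.76736396e-03 1.74354303e+02]
0
```

Call:
step_arm(
  plan=[
    {"offset": [-1, -0.1, 0.05], "rot": [0, 0, 0], "gripper": 0},
    {"offset": [-2.2, -0.1, 0.05], "rot": [0, 0, 0], "gripper": 0},
    {"offset": [-3.4, -0.1, 0.05], "rot": [0, 0, 0], "gripper": 0},
    {"offset": [-4, -0.1, 0.05], "rot": [0, 0, 0], "gripper": 0},
    {"offset": [-4.4, -0.1, 0.05], "rot": [0, 0, 0], "gripper": 0},
    {"offset": [-4.7, -0.1, 0.05], "rot": [0, 0, 0], "gripper": 0},
    {"offset": [-5, -0.1, 0.05], "rot": [0, 0, 0], "gripper": 0},
    {"offset": [-5.2, -0.1, 0.05], "rot": [0, 0, 0], "gripper": 0},
    {"offset": [-5.4, -0.1, 0.05], "rot": [0, 0, 0], "gripper": 0},
    {"offset": [-5.4, -0.1, 0.05], "rot": [0, 0, 0], "gripper": 0},
  ],
)

```text
time_s: 7.65
eef_pos: [528.4, 118.4, 266.8]
ee_rot: [0.0, 0.997, 0.082, 0.0]
force: [0.2, -0.3, -2.1]
grip_width: 0.125
grip_force: 80.0
```

```bash
python3 - <<'E'
from h import *
goal(ss([32+0,-0.2,178+88.4]),SY,0)
c=capture('side')
a=cv2.resize(c['color'][200:350,300:440],None,fx=4,fy=4,interpolation=2)
cv2.imwrite('pics/s4.png',np.clip(a[:,:,::-1]*1.4,0,255).astype(np.uint8))
E
```

```text
t 7.65 pos [528.4 118.4 266.8] off cm [-0.58  0.1   0.04] rot [ 0.01 -0.03 -0.03] F [ 0.2 -0.3 -2.1] gw 0.12467516187517848 gf 79.9882185459137
```

View pics/s4.png

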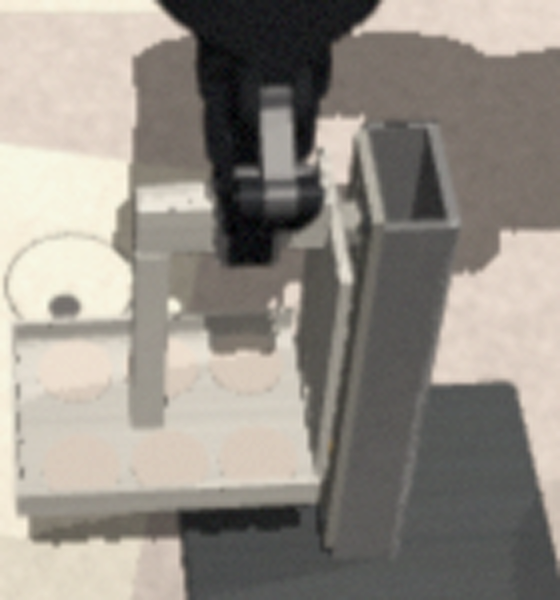

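The plate is about 6 mm from the strip and the hooks are inside the slots with no contact force. I'll close the gap in small steps.

Call:
step_arm(
  plan=[
    {"offset": [-0.15, 0.1, 0], "rot": [0, 0, 0], "gripper": 0},
    {"offset": [-0.3, 0.1, 0], "rot": [0, 0, 0], "gripper": 0},
    {"offset": [-0.4, 0.1, 0], "rot": [0, 0, 0], "gripper": 0},
    {"offset": [-0.4, 0.1, 0], "rot": [0, 0, 0], "gripper": 0},
  ],
)

```text
time_s: 8.1
eef_pos: [524.6, 116.7, 266.9]
ee_rot: [0.0, 0.997, 0.082, 0.0]
force: [-0.0, 0.1, -2.8]
grip_width: 0.121
grip_force: 80.0
```

Call:
step_arm(
  plan=[
    {"offset": [-0.05, 0, 0], "rot": [0, 0, 0], "gripper": 0},
    {"offset": [-0.1, 0, 0], "rot": [0, 0, 0], "gripper": 0},
    {"offset": [-0.1, 0, 0], "rot": [0, 0, 0], "gripper": 0},
  ],
)

```text
time_s: 8.4
eef_pos: [523.6, 116.6, 266.8]
ee_rot: [0.0, 0.997, 0.082, 0.0]
force: [-0.0, 0.2, -2.2]
grip_width: 0.123
grip_force: 80.0
```

Call:
step_arm(
  plan=[
    {"offset": [-0.04, 0, 0], "rot": [0, 0, 0], "gripper": 0},
    {"offset": [-0.08, 0, 0], "rot": [0, 0, 0], "gripper": 0},
    {"offset": [-0.08, 0, 0], "rot": [0, 0, 0], "gripper": 0},
  ],
)

```text
time_s: 8.7
eef_pos: [522.9, 116.4, 266.8]
ee_rot: [0.0, 0.997, 0.082, 0.0]
force: [0.1, -0.4, -3.0]
grip_width: 0.124
grip_force: 80.0
```

Call:
step_arm(
  plan=[
    {"offset": [-0.04, 0, 0], "rot": [0, 0, 0], "gripper": 0},
    {"offset": [-0.06, 0, 0], "rot": [0, 0, 0], "gripper": 0},
    {"offset": [-0.06, 0, 0], "rot": [0, 0, 0], "gripper": 0},
  ],
)

```text
time_s: 9.0
eef_pos: [522.3, 116.3, 266.9]
ee_rot: [0.0, 0.997, 0.082, 0.0]
force: [0.3, 0.4, -2.9]
grip_width: 0.123
grip_force: 80.0
```

Call:
step_arm(
  plan=[
    {"offset": [-0.03, 0, 0], "rot": [0, 0, 0], "gripper": 0},
    {"offset": [-0.05, 0, 0], "rot": [0, 0, 0], "gripper": 0},
    {"offset": [-0.05, 0, 0], "rot": [0, 0, 0], "gripper": 0},
  ],
)

```text
time_s: 9.3
eef_pos: [522.1, 116.4, 266.9]
ee_rot: [-0.0, 0.997, 0.082, 0.001]
force: [3.4, 0.7, -4.1]
grip_width: 0.122
grip_force: 79.9
```

Contact felt, plate on the strip at x≈522.2. I'll back off 1 mm to mid-play and lower.

Call:
step_arm(
  plan=[
    {"offset": [0.12, 0, 0], "rot": [0, 0, 0], "gripper": 0},
    {"offset": [0.12, 0, 0.3], "rot": [0, 0, 0], "gripper": 0},
    {"offset": [0.12, 0, 0.6], "rot": [0, 0, 0], "gripper": 0},
    {"offset": [0.12, 0, 0.8], "rot": [0, 0, 0], "gripper": 0},
    {"offset": [0.12, 0, 0.8], "rot": [0, 0, 0], "gripper": 0},
  ],
)

```text
time_s: 9.8
eef_pos: [522.8, 116.5, 258.4]
ee_rot: [0.0, 0.997, 0.082, -0.0]
force: [-0.3, 0.6, -2.9]
grip_width: 0.124
grip_force: 80.0
```

Call:
step_arm(
  plan=[
    {"offset": [0, 0, 0.2], "rot": [0, 0, 0], "gripper": 0},
    {"offset": [0, 0, 0.4], "rot": [0, 0, 0], "gripper": 0},
    {"offset": [0, 0, 0.4], "rot": [0, 0, 0], "gripper": 0},
  ],
)

```text
time_s: 10.1
eef_pos: [522.9, 116.4, 254.5]
ee_rot: [0.0, 0.997, 0.082, 0.0]
force: [-0.3, 0.4, -2.9]
grip_width: 0.121
grip_force: 80.0
```

Call:
step_arm(
  plan=[
    {"offset": [0, 0, 0.15], "rot": [0, 0, 0], "gripper": 0},
    {"offset": [0, 0, 0.3], "rot": [0, 0, 0], "gripper": 0},
    {"offset": [0, 0, 0.3], "rot": [0, 0, 0], "gripper": 0},
  ],
)

```text
time_s: 10.4
eef_pos: [523.1, 116.5, 251.8]
ee_rot: [0.0, 0.997, 0.082, 0.001]
force: [0.9, 1.2, -2.1]
grip_width: 0.123
grip_force: 80.0
```

Call:
step_arm(
  plan=[
    {"offset": [0, 0, 0.15], "rot": [0, 0, 0], "gripper": 0},
    {"offset": [0, 0, 0.3], "rot": [0, 0, 0], "gripper": 0},
    {"offset": [0, 0, 0.3], "rot": [0, 0, 0], "gripper": 0},
  ],
)

```text
time_s: 10.7
eef_pos: [523.4, 116.5, 249.1]
ee_rot: [0.0, 0.997, 0.082, 0.001]
force: [3.0, 0.6, -1.9]
grip_width: 0.13
grip_force: 80.1
```

Call:
step_arm(
  plan=[
    {"offset": [0, 0, 0.15], "rot": [0, 0, 0], "gripper": 0},
    {"offset": [0, 0, 0.3], "rot": [0, 0, 0], "gripper": 0},
    {"offset": [0, 0, 0.3], "rot": [0, 0, 0], "gripper": 0},
  ],
)

```text
time_s: 11.0
eef_pos: [523.6, 116.5, 246.7]
ee_rot: [0.0, 0.997, 0.082, 0.002]
force: [4.8, 1.1, 4.0]
grip_width: 0.123
grip_force: 81.0
```

Call:
step_arm(
  plan=[
    {"offset": [0, 0, 0.15], "rot": [0, 0, 0], "gripper": 0},
    {"offset": [0, 0, 0.3], "rot": [0, 0, 0], "gripper": 0},
    {"offset": [0, 0, 0.3], "rot": [0, 0, 0], "gripper": 0},
  ],
)

```text
time_s: 11.3
eef_pos: [523.7, 116.5, 243.9]
ee_rot: [0.0, 0.997, 0.082, 0.002]
force: [4.2, 0.8, 6.6]
grip_width: 0.119
grip_force: 81.3
```

Call:
step_arm(
  plan=[
    {"offset": [0, 0, 0.2], "rot": [0, 0, 0], "gripper": 0},
    {"offset": [0, 0, 0.4], "rot": [0, 0, 0], "gripper": 0},
    {"offset": [0, 0, 0.4], "rot": [0, 0, 0], "gripper": 0},
  ],
)

```text
time_s: 11.6
eef_pos: [523.4, 116.4, 238.6]
ee_rot: [0.0, 0.997, 0.082, 0.001]
force: [6.3, 0.8, -1.5]
grip_width: 0.121
grip_force: 80.2
```

Call:
step_arm(
  plan=[
    {"offset": [0, 0, 0.2], "rot": [0, 0, 0], "gripper": 0},
    {"offset": [0, 0, 0.4], "rot": [0, 0, 0], "gripper": 0},
    {"offset": [0, 0, 0.4], "rot": [0, 0, 0], "gripper": 0},
  ],
)

```text
time_s: 11.9
eef_pos: [523.4, 116.5, 234.6]
ee_rot: [0.0, 0.997, 0.082, 0.001]
force: [5.9, 1.5, -2.3]
grip_width: 0.122
grip_force: 80.1
```

Call:
step_arm(
  plan=[
    {"offset": [0, 0, 0.1], "rot": [0, 0, 0], "gripper": 0},
    {"offset": [0, 0, 0.15], "rot": [0, 0, 0], "gripper": 0},
    {"offset": [0, 0, 0.15], "rot": [0, 0, 0], "gripper": 0},
  ],
)

```text
time_s: 12.2
eef_pos: [522.4, 116.4, 232.3]
ee_rot: [0.0, 0.997, 0.082, -0.001]
force: [1.4, -0.7, -3.8]
grip_width: 0.127
grip_force: 79.9
```

Call:
step_arm(
  plan=[
    {"offset": [0, 0, 0.05], "rot": [0, 0, 0], "gripper": 0},
    {"offset": [0, 0, 0.1], "rot": [0, 0, 0], "gripper": 0},
    {"offset": [0, 0, 0.1], "rot": [0, 0, 0], "gripper": 0},
  ],
)

```text
time_s: 12.5
eef_pos: [522.6, 116.5, 231.9]
ee_rot: [0.0, 0.997, 0.082, -0.001]
force: [0.2, 1.0, -3.0]
grip_width: 0.121
grip_force: 80.0
```

The outward push of about 6 N dropped to zero, so the catch snapped at z≈232.3. I'll press gently to confirm it's solid.

Call:
step_arm(
  plan=[
    {"offset": [0, 0, 0.05], "rot": [0, 0, 0], "gripper": 0},
    {"offset": [0, 0, 0.08], "rot": [0, 0, 0], "gripper": 0},
    {"offset": [0, 0, 0.08], "rot": [0, 0, 0], "gripper": 0},
  ],
)

```text
time_s: 12.8
eef_pos: [522.9, 116.4, 231.4]
ee_rot: [0.0, 0.997, 0.082, 0.0]
force: [-0.4, -0.7, -3.0]
grip_width: 0.122
grip_force: 80.0
```

Call:
step_arm(
  plan=[
    {"offset": [0, 0, 0.04], "rot": [0, 0, 0], "gripper": 0},
    {"offset": [0, 0, 0.08], "rot": [0, 0, 0], "gripper": 0},
    {"offset": [0, 0, 0.08], "rot": [0, 0, 0], "gripper": 0},
  ],
)

```text
time_s: 13.1
eef_pos: [523.1, 116.5, 231.1]
ee_rot: [0.0, 0.997, 0.082, 0.001]
force: [-1.0, 0.1, 1.4]
grip_width: 0.127
grip_force: 80.7
```

Call:
step_arm(
  plan=[
    {"offset": [0, 0, 0.04], "rot": [0, 0, 0], "gripper": 0},
    {"offset": [0, 0, 0.06], "rot": [0, 0, 0], "gripper": 0},
    {"offset": [0, 0, 0.06], "rot": [0, 0, 0], "gripper": 0},
  ],
)

```text
time_s: 13.4
eef_pos: [523.2, 116.5, 230.9]
ee_rot: [0.0, 0.997, 0.082, 0.001]
force: [-0.8, 0.4, 5.8]
grip_width: 0.122
grip_force: 81.4
```

It's solid on the seat. Ease off, open and retreat upward.

Call:
step_arm(
  plan=[
    {"offset": [0, 0, -0.12], "rot": [0, 0, 0], "gripper": 0},
    {"offset": [0, 0, -0.12], "rot": [0, 0, 0], "gripper": 1.5},
    {"offset": [0, 0, -0.12], "rot": [0, 0, 0], "gripper": 4},
    {"offset": [0, 0, -0.12], "rot": [0, 0, 0], "gripper": 6},
    {"offset": [0, 0, -0.12], "rot": [0, 0, 0], "gripper": 6},
    {"offset": [0, 0, -2], "rot": [0, 0, 0], "gripper": 6},
    {"offset": [0, 0, -5], "rot": [0, 0, 0], "gripper": 6},
    {"offset": [0, 0, -9], "rot": [0, 0, 0], "gripper": 6},
    {"offset": [2, 0, -13], "rot": [0, 0, 0], "gripper": 6},
    {"offset": [2, 0, -13], "rot": [0, 0, 0], "gripper": 6},
    {"offset": [2, 0, -13], "rot": [0, 0, 0], "gripper": 6},
  ],
)

```text
time_s: 14.5
eef_pos: [542.8, 119.7, 360.1]
ee_rot: [0.0, 0.997, 0.082, 0.001]
force: [-0.1, -0.2, -0.2]
grip_width: 0.703
grip_force: 0.0
```

```bash
python3 - <<'E'
from h import *
s=sense(); w=capture('wrist'); P=cloud(w,s)
Q=((P-SS)@R.from_euler('z',SY,degrees=True).as_matrix()).reshape(-1,3); Q=Q[~np.isnan(Q[:,0])]; Q=Q[(Q[:,0]>-5)&(Q[:,0]<130)&(abs(Q[:,1])<60)]
for a,b in [(50,60),(62,72),(178,190)]:
    q=Q[(Q[:,2]>a)&(Q[:,2]<b)]; r=cv2.minAreaRect(q[:,:2].astype(np.float32)); print(a,b,len(q),q.mean(0).round(1),[np.round(x,1) for x in r])
f=Q[(Q[:,2]>52)&(Q[:,2]<60)]; print('floor z coef',np.linalg.lstsq(np.c_[f[:,:2],np.ones(len(f))],f[:,2],rcond=None)[0])
print(s['time_s'],s['force'],s['grip_force'],s['eef_pos'])
c=capture('side')
a=cv2.resize(c['color'][200:350,300:440],None,fx=4,fy=4,interpolation=2)
cv2.imwrite('pics/s5.png',np.clip(a[:,:,::-1]*1.4,0,255).astype(np.uint8))
E
```

```text
50 60 7974 [63.7 -0.  55.3] [array([55.7, -0.1]), array([113.9,  76.3]), np.float64(0.2)]
62 72 971 [65.  -0.7 65.6] [array([58.1, -0.1]), array([114.2,  80.2]), np.float64(0.3)]
178 190 2048 [ 35.3  -1.  183.2] [array([34.6, -5.2]), array([49.2, 77.2]), np.float64(87.8)]
floor z coef [-2.56768302e-02  2.23937158e-03  5.68927086e+01]
14.5 [-0.10460709 -0.16956569 -0.16097463] 0.0 [542.7774139  119.73171999 360.11556603]
```

View pics/s5.png

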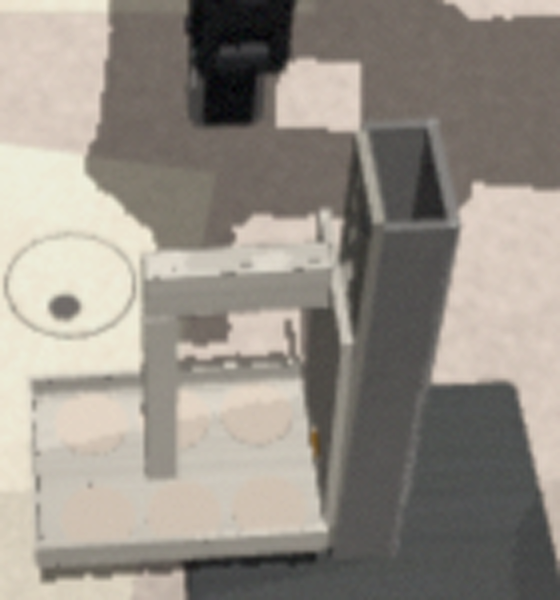

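The bracket hangs level (about 1.5° droop from the hook play, within limits), and the brass catch shows through the window at crop (315,440). The gripper is clear, so I'm handing in.

```bash
python3 -c "
from rig import *
print(finish_job())"
```

```text
the job is handed in; nothing more can be done
None
```

The bracket is hung with both hooks in the slots and the catch snapped into its back plate; the gripper is clear, the bystanders were not touched, and the job is handed in (the hand-in returned no verdict).

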